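# Fit the relay and hold the hinged relay box shut on its locking pin

### The arm

A 6-joint arm with a two-finger parallel gripper is mounted at the origin on the work surface. World frame = base frame: x ahead of the robot, y to its left, z up, the work surface at z = 0. Lengths are in m, angles in degrees, forces in N, time in s.
With the tool pointing down it reaches from about 0.4 to 0.825 m from the base axis. Payload 7 kg.
Tool frame: the origin (TCP) lies between the finger pads; the fingertips stand 19 mm ahead of it and the grasp point (between the pads) is the TCP; z points along the fingers, y is the line along which they close (so a half turn about z gives the same grasp; the last joint's range is limited). The gripper opens to 88 mm and grips with 3 to 60 N. Pads are 19 mm wide; open, the fingers measure 130 mm over their backs; the gripper's body (78 mm by 193 mm) begins 47 mm behind the grasp point.
Start: joints at [86.408, 20.546, 0.682, 0, -70.136, -16.507], TCP at [0.232, 0.634, 0.246] pointing down, gripper open.
Joint ranges: [-176.03, 176.03], [-82.01, 121.73], [-58.28, 71.71], [-173.87, 95.51], [-174.79, -0.11], [-173.66, 173.66]. Speed limits (degrees/s): [136.94, 136.94, 172.46, 180, 180, 180].

### API

Orientations are given as [roll, pitch, yaw] about the fixed x, y, z axes, in that order (R = Rz(yaw) Ry(pitch) Rx(roll)).
In Python, from plant import get_obs, snapshot, close_job, spot_in, spot_point gives the robot as it stands.
- The arm moves only by the tool play_rows, never from a script. Its argument "plan" is a list of rows, each a list of 6 numbers: the shift along the tool's x, y, z in cm, then the turn, a rotation vector about the tool's x, y, z in degrees. A call has 1 to 20 rows; each row shifts and turns the commanded pose from where the row before left it, along the tool's axes as they then stand; what a row does not reach is not made up. A row lasts 1/12 s, in which the tool goes at most 41.7 mm and 7.16 degrees, less where a joint would pass 70% of its speed; a pose out of reach is approached as far as the arm can. A call is refused whole if a number of a shift passes 4.17 or a number of a turn 7.16, either way. A call with a gripper value outside its range is refused whole. "grip" is the finger opening in cm, from 0 to 8.76, set as the call begins (left out, the last holds). The fingers move at their own pace and stop on an object; the grip force is fixed at half the most. Time passes only in rows, so rows that do not move let the fingers close. It gives the time, the measured TCP pose, the force, the opening and the grip force at its end, in the units of the state.
- get_obs(): the state, without advancing time (a new reading comes with each control period).
- snapshot(name): name is "scene" or "top" or "wrist"; returns a dict with "frame" (384x512x3 uint8, red, green, blue), "fx", "fy", "cx", "cy" (pixels), "k1" (the pictures are not rectified: a ray, as slopes to the right and down, at radius r is drawn at 1 + k1 r^2 times it, then the intrinsics apply), "position" and "attitude" of the camera in the world. Camera axes: x right, y down, z forward; pixel columns grow to the right and rows downward; lengths in m; the calibration is good to about 2 mm. A picture is of the moment at which its call begins. There is no depth.
- close_job(): hands the job in; it is judged then, once.
Trained networks look in the newest picture that a camera, given by its name, has taken for a name from the list of things; names that differ only in an ending like _2 or _b are one class to them, and where a whole thing is asked for, a point or a joint stands for the part that bears it (a point fixed in the world has none). Each returns a list of dicts, best first, with "score" (0 to 1); they miss things now and then, are a little off and sometimes report something else, mostly with a low value. They report only what shows in the picture. A call takes as long as a camera call.
- spot_in(camera, thing): "position" ([x, y, z] in m, in world coordinates, good to about 4 mm: the middle of the surface that is visible of it).
- spot_point(camera, thing): "position" ([x, y, z] in m, in world coordinates, good to about 4 mm: a listed point, or the origin of a listed thing).
The state is a dict: "clock": time; "joint_pos": joint angles; "qvel": joint speeds; "tau": joint torques, N m; "tool_pos": TCP position; "orientation": TCP orientation; "force": force on the tool from outside, world axes, zero at the start; "moment": the same for the moment, N m; "opening": finger opening in m; "gripper_force": force on a finger pad.
Only numpy, scipy, OpenCV 4.12 (cv2) and the standard library are available. Lean on these libraries where they do the work, as an engineer would, in place of code of your own. Each camera call takes 0.05 s, during which the arm holds its last target. There are 200 camera calls.

### The job

Plug the loose relay fully home into the empty socket in the open hinged relay box, swing the cover down shut, and take the locking pin from the white holder and push it down through the hole in the cover's lug and on through the base lug below it. The rubber seal pushes the cover back up, so finish while still holding the pin: keep pushing it down with its collar hard on the lug, so that the cover stays pressed fully shut for the colleague who will do up the screws. Leave the other things on the bench where they are.

Things in the scene. Friction and masses are not known exactly. Their poses are not given: they have to be found in the camera images.
- relaybox: Base half of a grey cast-metal hinged relay box, fixed to the bench: 180 (x) x 130 (y) x 45 mm high, walls 6 mm, open-topped. Origin: centre of its underside; z up. Hinge along its +y edge; pin lug at the middle of its -y side. Inside, a second relay stands fixed at (-48, -15) mm, a strip 20 mm high lies at y = +42. Fingers that close along the box's x have most room at socket and lug.
- socket (a point): Centre of the mouth of the empty socket in the box (flush with the top of its black block, 26 mm above the bench), at (+32, -15) mm in the box frame; axes as the box. Vertical rectangular hole 21.6 mm (x) by 15.6 mm (y), 14 mm deep.
- relay: Loose plug-in relay, upright on the bench: white body 28 (x) x 22 (y) x 36 mm on a black plug foot 20 (x) x 14 (y) x 12 mm with a bevelled end. Origin: centre of the underside of the foot; z up; body from z 12 to 48. 42 to 84 g. Goes in with its x along the socket's x, either way round; fully home the body sits on the socket block, origin 12 mm below point socket.
- cover (a joint): Cover angle about its hinge, rad: 0 fully shut (rim on rim), 1.57 upright, up to 2.3 leaning back. A friction hinge (about 0.32 N m): the cover stays where it is left. The 4 mm rubber seal on the rim begins to push it up below about 0.03: about 8 N down at the lug shuts it fully, under about 4 N it comes up again, and let go it springs back to 0.015 or so.
- cover_hinge (a point): Middle of the hinge line, which runs along the box's x, at (0, +69, 45) mm in the box frame.
- cover_edge (a point): Middle of the cover's free edge, at its outer top face; moves with the cover: 134 mm from the hinge line along the cover, 38 mm above its rim plane. Shut: at (0, -65, 83) mm in the box frame. The cover is 180 x 130 x 38 mm, hollow, walls 6 mm, 0.36 kg, its outer top face flat.
- cover_hole (a point): Centre of the upper mouth of the pin hole in the cover's lug (lug 12 mm thick); moves with the cover. When shut it is at (0, -92, 57) mm in the box frame, right above base_hole. Round hole 10 mm across, 27 mm out from the cover's side wall.
- base_hole (a point): Centre of the upper mouth of the pin hole in the base lug, at (0, -92, 45) mm in the box frame. Round through hole 10 mm across, axis vertical. The lug is 44 mm wide (x), 48 mm out (y) and 14 mm thick, open below.
- pin: Steel locking pin, upright in a hole of the holder: stem 8 mm across, 50 mm long, tapered nose; collar 22 mm across (z 50 to 55 mm); round grip 16 mm across (z 55 to 85); 4 mm button on top. Origin: tip of the stem; z towards the grip. 80 g. In the holder the collar rests on its top (origin 12 mm above the bench). Home in the box, collar on the cover's lug, the tip is 38 mm below base_hole.
- holder: White plastic holder block, fixed, 44 (x) x 120 (y) x 62 mm high, with two upright holes 10 mm across and 56 mm deep at y = -35 and y = +35 mm. Origin: centre of its underside. One hole holds the pin, the other the bolt.
- bolt: Bystander: shorter steel bolt with a hexagon head (about 14 mm across, no collar grip), upright in the holder's other hole. Leave.
- flask: Bystander: conical glass flask, 80 mm across, 115 mm high. Leave.
- beaker: Bystander: glass beaker, 72 mm across, 85 mm high. Leave.
- washbottle: Bystander: white plastic wash bottle, 68 mm across, 150 mm high. Leave.
- screwdriver: Bystander: screwdriver lying on the bench, 190 mm long. Leave.
- tape: Bystander: flat roll of tape, 64 mm across, 19 mm high. Leave.
- transformer: Bystander: small iron-core transformer, 62 x 54 x 34 mm. Leave.
- stopper: Bystander: white plastic stopper, 36 mm across, 26 mm high. Leave.

How it is judged:
By the outcome, as a careful person would: the job done as asked, in the order asked, and still so for the second after the job is handed in, while the arm keeps its last pose, push and grip.
It also fails if it takes over 72 s, if anything falls off the work surface, if the arm or the gripper's body presses on something with over 40 N, if the wrist force passes 120 N, or if a joint passes its speed limit or range.

## Working session

There is one attempt and no reset: what is moved stays moved. The work goes in short steps, Python scripts to look and compute and a tool call to move; the robot and the scene stay as the last step left them, time stands still between calls to the robot, and variables do not carry over. Pictures are saved under pics/ and viewed, at most 10 in all, crops included, and the job is handed in when it is done.

Besides the shell and the picture viewer there is one more tool, called after "Request:" as a command line: name --pt "numbers of a row" for each row, then --argument value for the rest. play_rows: Moves the arm, as the interface text tells. Its arguments: {"type":"object","properties":{"plan":{"type":"array","items":{"type":"array","items":{"type":"number"}}},"grip":{"type":"number"}},"required":["plan"]}

```bash
mkdir -p pics; ls
cat > h.py <<'E'
import numpy as np, cv2
from plant import *
from scipy.spatial.transform import Rotation as R
def save(cam,name):
    s=snapshot(cam); cv2.imwrite('pics/'+name,s['frame'][:,:,::-1]); return s
E
python3 - <<'E'
from h import *
o=get_obs(); print(o)
a=save('scene','s1.png'); b=save('top','t1.png')
for s in(a,b): print({k:v for k,v in s.items() if k!='frame'})
cv2.imwrite('pics/st.png',cv2.resize(np.hstack([a['frame'],b['frame']])[:,:,::-1],(800,300)))
for n in ['relaybox','socket','relay','cover','cover_hinge','cover_edge','cover_hole','base_hole','pin','holder','bolt','flask','washbottle','beaker']:
  for c in('scene','top'):
    print(n,c,[(np.round(d['position'],3).tolist(),round(d['score'],2)) for d in spot_point(c,n)[:2]] if n!='cover' else [(np.round(d['position'],3).tolist(),round(d['score'],2)) for d in spot_in(c,n)[:2]])
E
```

```text
pics
{'clock': 0.0, 'joint_pos': array([ 8.64068303e+01,  2.05922374e+01,  6.34312774e-01, -1.93770711e-02,
       -7.01356855e+01, -1.65078722e+01]), 'qvel': array([-0.08774653,  0.11219298,  0.06785469,  0.02386493,  0.06883292,
        0.07567348]), 'tau': array([ 9.57072116e-04, -5.82713234e+01,  2.93070441e+01,  6.99766651e+00,
        7.16846334e-03, -1.57981781e-04]), 'tool_pos': array([0.23184121, 0.63345612, 0.24462004]), 'orientation': array([ 1.79905072e+02, -9.13672090e-03, -2.01076334e+01]), 'force': array([0.05791841, 0.44824749, 0.36870715]), 'moment': array([-0.0042597 , -0.02107522,  0.05866567]), 'gripper_force': 0.0, 'opening': 0.08796715088480381}
{'fx': 383.8721515480297, 'fy': 383.8721515480297, 'cx': 258.4106305275106, 'cy': 188.9834632884221, 'k1': -0.05278550719654486, 'position': array([ 0.99300263, -0.84441722,  0.63077348]), 'attitude': array([-121.57738554,   -1.25685341,   29.79313179])}
{'fx': 489.1721038261094, 'fy': 489.1721038261094, 'cx': 261.39121846788044, 'cy': 186.11520040866301, 'k1': -0.05790366838441528, 'position': array([ 0.43817105, -0.070
[... 906 characters left out ...]
547, -0.014, 0.051], 0.79)]
base_hole top [([0.547, -0.014, 0.047], 0.69)]
pin scene []
pin top [([0.588, -0.197, 0.013], 0.47), ([0.577, -0.22, 0.002], 0.29)]
holder scene [([0.583, -0.226, 0.001], 0.95)]
holder top [([0.579, -0.222, 0.001], 0.73), ([0.475, 0.224, 0.184], 0.21)]
bolt scene [([0.576, -0.259, 0.024], 0.58), ([0.607, -0.434, -0.0], 0.2)]
bolt top [([0.57, -0.258, 0.024], 0.52)]
flask scene [([0.763, -0.006, -0.001], 0.71)]
flask top [([0.772, -0.002, 0.001], 0.63)]
washbottle scene [([0.606, -0.438, 0.003], 0.73)]
washbottle top [([0.611, -0.437, -0.003], 0.92)]
beaker scene [([0.744, 0.157, -0.002], 0.83)]
beaker top [([0.747, 0.16, 0.0], 0.74), ([0.496, 0.138, 0.045], 0.43)]
```

View pics/t1.png

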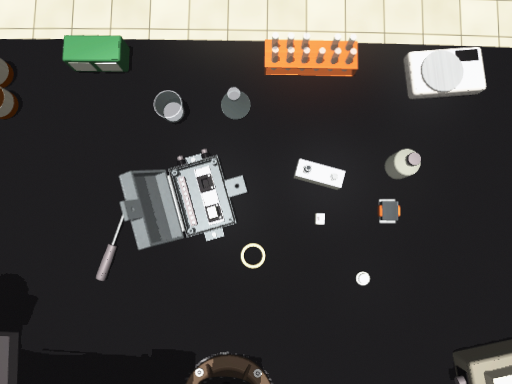

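View pics/s1.png

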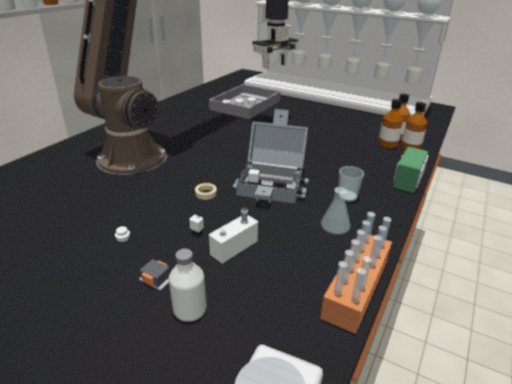

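The top view shows the box at about (210,200) with its cover open to the left. The pin is in the holder's left hole (307,169), the relay at (320,219), and the wrist path is clear. I'll write a row planner next.

```bash
cat >> h.py <<'E'
def rows(wps,p=None,yaw=None,v=4.0,w=7.0,nd=2):
    """wps: list of (x,y,z,yaw) ; prints rows (tool-down) from measured pose"""
    o=get_obs(); p=np.array(o['tool_pos'] if p is None else p,float); yaw=o['orientation'][2] if yaw is None else yaw
    out=[]
    for x,y,z,yw in wps:
        g=np.array([x,y,z]); n=max(1,int(np.ceil(max(np.linalg.norm(g-p)*100/v,abs(yw-yaw)/w))))
        for i in range(n):
            k=n-i; T=R.from_euler('xyz',[180,0,yaw],degrees=True)
            s=np.round(T.inv().apply((g-p)/k)*100,nd); a=round((yw-yaw)/k,nd)
            out.append([*s.tolist(),0,0,-a]); p=p+T.apply(s/100); yaw+=a
    print(len(out),str(out).replace(' ','')); print('end',p.round(4),round(yaw,2))
def st():
    o=get_obs(); print(round(o['clock'],2),np.round(o['tool_pos'],4),np.round(o['orientation'],2),'F',np.round(o['force'],1),'M',np.round(o['moment'],2),'op',round(o['opening'],4),'gf',round(o['gripper_force'],1))
E
python3 -c "
from h import *
rows([(.44,.2,.24,-80),(.466,-.18,.22,-80)],p=[.232,.634,.246],yaw=-20.1)"
```

```text
23 [[2.65,2.59,0.05,0,0,4.61],[2.85,2.36,0.05,0,0,4.61],[3.03,2.13,0.05,0,0,4.61],[3.19,1.88,0.05,0,0,4.61],[3.33,1.61,0.04,0,0,4.61],[3.45,1.34,0.05,0,0,4.61],[3.55,1.06,0.04,0,0,4.61],[3.62,0.77,0.04,0,0,4.61],[3.67,0.48,0.05,0,0,4.6],[3.7,0.18,0.04,0,0,4.61],[3.7,-0.12,0.05,0,0,4.6],[3.68,-0.41,0.04,0,0,4.61],[3.63,-0.7,0.05,0,0,4.6],[3.79,0.4,0.2,0,0,0.0],[3.79,0.4,0.2,0,0,0.0],[3.79,0.4,0.2,0,0,0.0],[3.79,0.4,0.2,0,0,0.0],[3.79,0.41,0.2,0,0,0.0],[3.78,0.4,0.2,0,0,0.0],[3.79,0.41,0.2,0,0,0.0],[3.78,0.4,0.2,0,0,0.0],[3.79,0.41,0.2,0,0,0.0],[3.78,0.4,0.2,0,0,0.0]]
end [ 0.466  -0.1799  0.22  ] -80.0
```

Request:
play_rows --pt "2.65 2.59 0.05 0 0 4.6" --pt "2.85 2.36 0.05 0 0 4.6" --pt "3.0 2.1 0.05 0 0 4.6" --pt "3.2 1.9 0.05 0 0 4.6" --pt "3.3 1.6 0.05 0 0 4.6" --pt "3.45 1.35 0.05 0 0 4.6" --pt "3.55 1.05 0.05 0 0 4.6" --pt "3.6 0.8 0.05 0 0 4.6" --pt "3.7 0.5 0.05 0 0 4.6" --pt "3.7 0.2 0.05 0 0 4.6" --pt "3.7 -0.1 0.05 0 0 4.6" --pt "3.7 -0.4 0.05 0 0 4.6" --pt "3.65 -0.7 0.05 0 0 4.6" --pt "3.8 0.4 0.2 0 0 0" --pt "3.8 0.4 0.2 0 0 0" --pt "3.8 0.4 0.2 0 0 0" --pt "3.8 0.4 0.2 0 0 0" --pt "3.8 0.4 0.2 0 0 0" --pt "3.8 0.4 0.2 0 0 0" --pt "3.8 0.4 0.2 0 0 0"

```text
clock: 3.17
tool_pos: [0.4582, -0.069, 0.2255]
orientation: [-179.9, 0.0, -79.9]
force: [1.2, -0.1, 0.8]
opening: 0.0881
gripper_force: 0.0
```

Request:
play_rows --pt "3.8 0.4 0.2 0 0 0" --pt "3.8 0.4 0.2 0 0 0" --pt "3.8 0.4 0.2 0 0 0" --pt "0 0 0 0 0 0"

```text
clock: 3.5
tool_pos: [0.4662, -0.1866, 0.2186]
orientation: [179.9, -0.0, -80.2]
force: [1.9, -0.0, 1.1]
opening: 0.0878
gripper_force: 0.0
```

Run:
```python
from h import *
st()
s=save('wrist','w1.png'); print({k:v for k,v in s.items() if k!='frame'})
for n in ['relay','pin','holder','bolt']:
    print(n,[(np.round(d['position'],4).tolist(),round(d['score'],2)) for d in spot_point('wrist',n)[:2]])
```

```text
3.5 [ 0.4662 -0.1866  0.2186] [ 1.7994e+02 -4.0000e-02 -8.0160e+01] F [ 1.9 -0.   1.1] M [ 0.18 -0.08 -0.01] op 0.0878 gf 0.0
{'fx': 293.3763090072689, 'fy': 293.3763090072689, 'cx': 262.24287216978024, 'cy': 194.70754215798573, 'k1': -0.07289890107827188, 'position': array([ 0.48193896, -0.26987765,  0.35780985]), 'attitude': array([ 1.62135207e+02, -7.35419566e-02, -1.70180607e+02])}
relay [([0.4702, -0.2254, -0.0004], 0.63)]
pin [([0.5907, -0.185, 0.0138], 0.83)]
holder [([0.5493, -0.0138, 0.0484], 0.62), ([0.5824, -0.2193, 0.0013], 0.56)]
bolt [([0.5759, -0.2554, 0.0249], 0.63)]
```

View pics/w1.png

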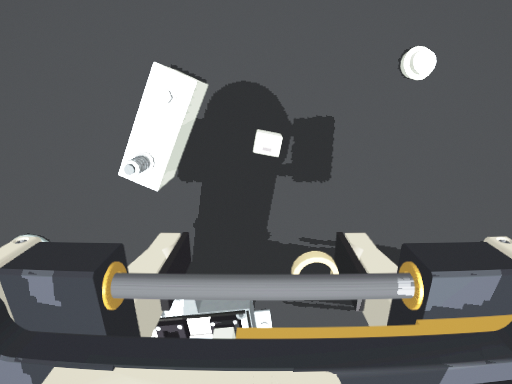

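The wrist view shows the relay's top at (268,143), the pin grip at (140,165) and the tape at (315,265). Next I'll measure the relay's top face.

```bash
cat >> h.py <<'E'
def p2w(s,uv,z):
    K=np.array([[s['fx'],0,s['cx']],[0,s['fy'],s['cy']],[0,0,1.]])
    n=cv2.undistortPoints(np.array(uv,float).reshape(-1,1,2),K,np.array([s['k1'],0,0,0.]))[:,0]
    d=R.from_euler('xyz',s['attitude'],degrees=True).apply(np.c_[n,np.ones(len(n))])
    return s['position']+d*((z-s['position'][2])/d[:,2])[:,None]
def w2p(s,P):
    q=R.from_euler('xyz',s['attitude'],degrees=True).inv().apply(np.atleast_2d(P)-s['position']); n=q[:,:2]/q[:,2:]
    n=n*(1+s['k1']*(n**2).sum(1))[:,None]; return n*[s['fx'],s['fy']]+[s['cx'],s['cy']]
def face(s,box,thr,z):
    x0,y0,x1,y1=box; g=s['frame'][y0:y1,x0:x1].min(2)
    n,l,stt,c=cv2.connectedComponentsWithStats((g>thr).astype('uint8'))
    i=1+np.argmax(stt[1:,4]); v,u=np.where(l==i)
    P=p2w(s,np.c_[u+x0,v+y0],z)[:,:2]; (c,wh,a)=cv2.minAreaRect((P*1e3).astype('float32'))
    print('n',len(u),'mean',P.mean(0).round(4),'rect',np.round(c,1),np.round(wh,1),round(a,1)); return P
E
python3 - <<'E'
from h import *
s=snapshot('wrist'); g=s['frame'].min(2)[126:162,248:290]; print(g[::3,::3])
for t in (150,190,215,235): face(s,(248,120,292,165),t,.048)
t=snapshot('top'); 
for q in (150,190,215): face(t,(308,206,332,232),q,.048)
E
```

```text
[[ 47  48  47  55 251 231 228 185 131  63  47  48  48  48]
 [ 48  47  49 169 255 255 255 255 254 251 228 224  47  48]
 [ 49  46  49 220 255 255 255 255 255 255 255 255 198  48]
 [ 48  47  48 255 255 255 255 255 255 255 255 255  55  48]
 [ 48  47  48 255 255 255 255 255 255 255 255 255  48  48]
 [ 47  48  51 255 255 255 253 255 255 255 255 255  48  49]
 [ 48  48 117 255 255 255 224 224 231 255 255 252  47  47]
 [ 49  49  54 207 248 255 255 255 255 255 255 183  48  47]
 [ 46  48  48  47  48  47  49  84 196 240 255  50  48  48]
 [ 49  48  48  48  48  48  47  48  46  47  48  47  47  58]
 [ 46  48  49  47  47  49  48  48  48  47  48  47  47  73]
 [ 48  47  47  47  48  47  48  48  48  48  48  47  57  80]]
n 638 mean [ 0.469  -0.2286] rect [ 468.9 -228.6] [24.6 28.6] 88.8
n 608 mean [ 0.4689 -0.2284] rect [ 468.9 -228.4] [23.7 28.2] 88.8
n 580 mean [ 0.4688 -0.2285] rect [ 468.7 -228.4] [22.9 27.7] 89.0
n 526 mean [ 0.4688 -0.2283] rect [ 468.7 -228. ] [21.7 27.4] 89.0
n 5 mean [ 0.4915 -0.2139] rect [ 491.  -213.7] [5.1 2.5] 0.3Traceback (most recent call last):
  File "<stdin>", line 5, in <module>
  File "h.py", line 30, in face
    i=1+np.argmax(stt[1:,4]); v,u=np.where(l==i)
        ~~~~~~~~~^^^^^^^^^^^
    return _wrapfunc(a, 'argmax', axis=axis, out=out, **kwds)
    return bound(*args, **kwds)
ValueError: attempt to get argmax of an empty sequence
```

```bash
python3 -c "
from h import *
rows([(.4688,-.2285,.10,-91),(.4688,-.2285,.0385,-91)],v=3.5)"
```

```text
6 [[1.19,0.16,2.98,0,0,np.float64(2.8)],[1.2,0.11,2.98,0,0,np.float64(2.8)],[1.2,0.05,2.99,0,0,np.float64(2.8)],[1.2,-0.01,2.98,0,0,np.float64(2.81)],[-0.0,-0.0,3.08,0,0,np.float64(-0.0)],[-0.01,-0.0,3.07,0,0,np.float64(-0.0)]]
end [ 0.4688 -0.2285  0.0385] -91.0
```

Request:
play_rows --pt "1.2 0.15 2.98 0 0 2.8" --pt "1.2 0.1 2.98 0 0 2.8" --pt "1.2 0.05 2.98 0 0 2.8" --pt "1.2 0 2.98 0 0 2.8" --pt "0 0 0 0 0 0" --pt "0 0 0 0 0 0"

```text
clock: 4.35
tool_pos: [0.4679, -0.2291, 0.0989]
orientation: [179.8, 0.0, -91.0]
force: [0.4, -0.1, -0.1]
opening: 0.0875
gripper_force: 0.0
```

Run:
```python
from h import *
st()
s=save('wrist','w2.png')
print(w2p(s,[[.4688,-.2285,.048]]))
rows([(.4688,-.2285,.0385,-91)],v=3.5)
```

```text
4.35 [ 0.4679 -0.2291  0.0989] [ 1.7981e+02  1.0000e-02 -9.1010e+01] F [ 0.4 -0.1 -0.1] M [ 0.1  -0.12 -0.01] op 0.0875 gf 0.0
[[262.53104927 226.72957948]]
2 [[-0.03,0.02,3.1,0,0,np.float64(0.02)],[-0.03,0.01,3.09,0,0,np.float64(0.02)]]
end [ 0.4688 -0.2285  0.0385] -91.0
```

View pics/w2.png

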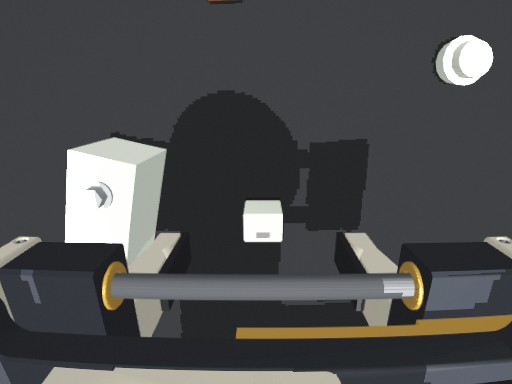

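The relay is centred between the open fingers at (263,222). I'll descend and grip.

Request:
play_rows --pt "0 0 2.0 0 0 0" --pt "0 0 2.0 0 0 0" --pt "0 0 2.0 0 0 0" --pt "0 0 0 0 0 0"

```text
clock: 4.73
tool_pos: [0.4682, -0.2286, 0.039]
orientation: [179.9, 0.0, -91.0]
force: [0.3, 0.4, 0.1]
opening: 0.0875
gripper_force: 0.0
```

Request:
play_rows --pt "0 0 0 0 0 0" --pt "0 0 0 0 0 0" --pt "0 0 0 0 0 0" --pt "0 0 0 0 0 0" --pt "0 0 0 0 0 0" --pt "0 0 0 0 0 0" --pt "0 0 0 0 0 0" --grip 2.0

```text
clock: 5.32
tool_pos: [0.4687, -0.2298, 0.0402]
orientation: [-180.0, -0.0, -91.1]
force: [0.2, 0.5, -0.3]
opening: 0.0467
gripper_force: 0.0
```

```bash
python3 -c "
from h import *
st()"
```

```text
5.32 [ 0.4687 -0.2298  0.0402] [-179.97   -0.    -91.1 ] F [ 0.2  0.5 -0.3] M [ 0.03 -0.02 -0.02] op 0.0467 gf 0.0
```

Request:
play_rows --pt "0 0 0 0 0 0" --pt "0 0 0 0 0 0" --pt "0 0 0 0 0 0" --pt "0 0 0 0 0 0" --pt "0 0 0 0 0 0" --grip 0

```text
clock: 5.73
tool_pos: [0.4685, -0.2297, 0.0398]
orientation: [180.0, -0.0, -91.1]
force: [0.8, -0.1, 0.6]
opening: 0.0279
gripper_force: 30.0
```

Request:
play_rows --pt "0 0 -2 0 0 0" --pt "0 0 -3 0 0 0" --pt "0 0 -4 0 0 0" --pt "0 0 -2 0 0 0"

```text
clock: 6.07
tool_pos: [0.4698, -0.2301, 0.1536]
orientation: [-179.8, -0.1, -91.1]
force: [0.4, -1.1, -0.3]
opening: 0.0278
gripper_force: 30.0
```

Run:
```python
from h import *
st()
s=snapshot('wrist')
cv2.imwrite('pics/w3.png',s['frame'][170:300,180:340,::-1].repeat(3,0).repeat(3,1))
o=get_obs()
# relay top face
for t in(150,220,240): face(s,(225,195,300,260),t,o['tool_pos'][2]+.009)
# refined box
for c in('scene','top'):
  snapshot(c)
  print(c,[(n,[(np.round(d['position'],4).tolist(),round(d['score'],2)) for d in spot_point(c,n)[:1]]) for n in('socket','cover_hinge','base_hole','relaybox')])
rows([(.554,.068,.16,-72.3)])
```

```text
6.07 [ 0.4698 -0.2301  0.1536] [-1.7981e+02 -7.0000e-02 -9.1060e+01] F [ 0.4 -1.1 -0.3] M [ 0.04 -0.29 -0.02] op 0.0278 gf 30.0
n 1356 mean [ 0.4706 -0.2472] rect [ 470.8 -247.4] [14.1 26.6] 89.0
n 1316 mean [ 0.4707 -0.2472] rect [ 470.6 -247.4] [14.1 26.1] 89.0
n 161 mean [ 0.4708 -0.2409] rect [ 470.7 -240.9] [ 1.1 26.1] 89.0
scene [('socket', [([0.5542, 0.0699, 0.0236], 0.6)]), ('cover_hinge', [([0.5018, 0.136, 0.0422], 0.95)]), ('base_hole', [([0.5444, -0.0141, 0.0495], 0.58)]), ('relaybox', [([0.5163, 0.0724, -0.0016], 0.97)])]
top [('socket', [([0.5548, 0.0678, 0.0263], 0.86)]), ('cover_hinge', [([0.4947, 0.1355, 0.0461], 0.85)]), ('base_hole', []), ('relaybox', [([0.5193, 0.0751, -0.0032], 0.84)])]
8 [[-3.74,-1.0,-0.14,0,0,np.float64(-2.35)],[-3.7,-1.15,-0.14,0,0,np.float64(-2.35)],[-3.65,-1.3,-0.14,0,0,np.float64(-2.35)],[-3.59,-1.45,-0.14,0,0,np.float64(-2.35)],[-3.52,-1.6,-0.13,0,0,np.float64(-2.35)],[-3.46,-1.74,-0.14,0,0,np.float64(-2.35)],[-3.38,-1.89,-0.13,0,0,np.float64(-2.35)],[-3.3,-2.02,-0.14,0,0,np.float64(-2.35)]]
end [0.554 0.068 0.16 ] -72.3
```

View pics/w3.png

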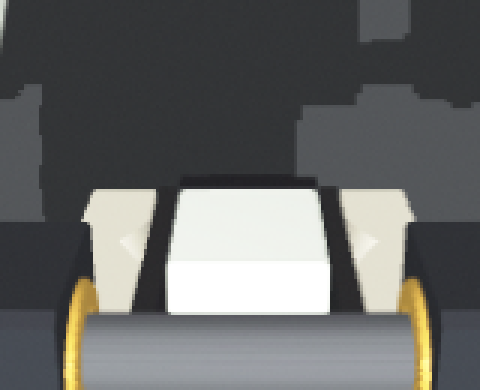

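The relay is held square. The edge between its top and side is at about (263,257). Next I'll move to view the socket with the wrist camera.

```bash
python3 -c "
from h import *
rows([(.538,.118,.25,-72.3)])"
```

```text
10 [[-3.49,-0.63,-1.01,0,0,np.float64(-1.88)],[-3.47,-0.75,-1.01,0,0,np.float64(-1.88)],[-3.44,-0.86,-1.01,0,0,np.float64(-1.88)],[-3.41,-0.97,-1.01,0,0,np.float64(-1.88)],[-3.38,-1.08,-1.01,0,0,np.float64(-1.88)],[-3.34,-1.19,-1.01,0,0,np.float64(-1.88)],[-3.3,-1.3,-1.01,0,0,np.float64(-1.88)],[-3.25,-1.41,-1.01,0,0,np.float64(-1.88)],[-3.2,-1.52,-1.01,0,0,np.float64(-1.88)],[-3.16,-1.61,-1.01,0,0,np.float64(-1.88)]]
end [0.5379 0.118  0.25  ] -72.3
```

Request:
play_rows --pt "-3.5 -0.65 -1.0 0 0 -1.9" --pt "-3.5 -0.75 -1.0 0 0 -1.9" --pt "-3.45 -0.85 -1.0 0 0 -1.9" --pt "-3.4 -1.0 -1.0 0 0 -1.9" --pt "-3.4 -1.1 -1.0 0 0 -1.9" --pt "-3.35 -1.2 -1.0 0 0 -1.85" --pt "-3.3 -1.3 -1.0 0 0 -1.85" --pt "-3.25 -1.4 -1.0 0 0 -1.85" --pt "-3.2 -1.5 -1.0 0 0 -1.85" --pt "-3.15 -1.6 -1.0 0 0 -1.85" --pt "0 0 0 0 0 0" --pt "0 0 0 0 0 0"

```text
clock: 7.62
tool_pos: [0.5386, 0.1205, 0.2496]
orientation: [180.0, 0.0, -72.2]
force: [-1.1, -0.5, -1.4]
opening: 0.028
gripper_force: 30.0
```

Run:
```python
from h import *
import pickle
st()
s=save('wrist','w4.png'); pickle.dump(s,open('w4.pkl','wb')); print(s['position'],s['attitude'])
for n in('socket','base_hole','relaybox','relay'): print(n,[(np.round(d['position'],4).tolist(),round(d['score'],2)) for d in spot_point('wrist',n)[:2]])
c=w2p(s,[[.554,.068,.026]])[0].round().astype(int); print(c)
cv2.imwrite('pics/w4c.png',cv2.resize(s['frame'][60:260,150:400,::-1],None,fx=3,fy=3,interpolation=cv2.INTER_CUBIC))
```

```text
7.62 [0.5386 0.1205 0.2496] [179.98   0.   -72.19] F [-1.1 -0.5 -1.4] M [-0.06  0.03  0.05] op 0.028 gf 30.0
[0.56556601 0.03989145 0.38877611] [ 1.62092652e+02 -2.59028110e-02 -1.62213996e+02]
socket [([0.5549, 0.0668, 0.0278], 0.66)]
base_hole [([0.5495, -0.0151, 0.0507], 0.93), ([0.522, 0.0761, 0.0041], 0.27)]
relaybox [([0.5215, 0.0737, -0.0016], 0.61)]
relay [([0.5384, 0.1258, 0.2061], 0.65), ([0.55, -0.0153, 0.0479], 0.52)]
[264 127]
```

View pics/w4c.png

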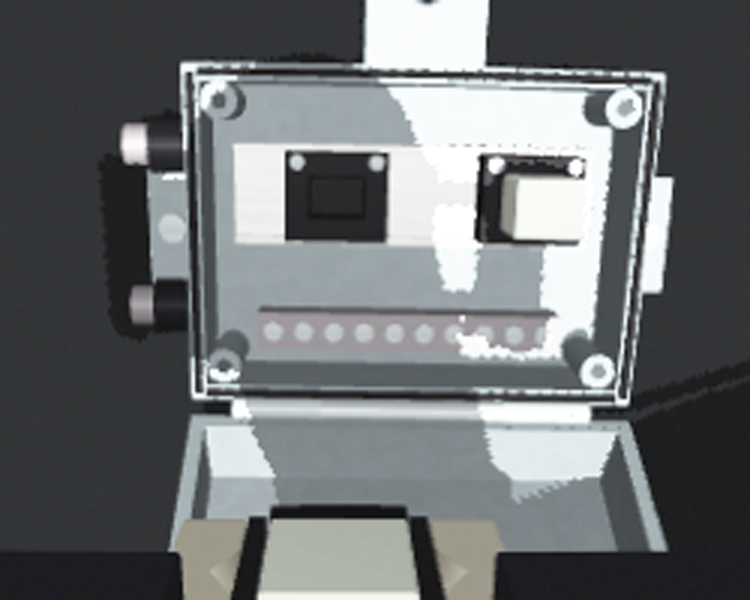

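The crop shows the socket hole at about (262,125) full-frame, the fixed relay at (331,129), the base lug at the top middle and the held relay at the bottom. Now to measure these precisely.

Run:
```python
from h import *
import pickle
s=pickle.load(open('w4.pkl','rb'))
f=s['frame'].mean(2).astype(int)
print(f[107:145,242:284:1][::1][:, :].tolist().__str__().replace(' ','').replace('],','],\n'))
c=lambda u,v:((u+.5)/3-.5+150,(v+.5)/3-.5+60)
def W(uv,z): return p2w(s,[c(*q) for q in uv],z)[:,:2]
h=W([(309,176),(363,176),(365,217),(311,217)],.026); print('hole',h.round(4),h.mean(0))
b=W([(286,152),(386,152),(388,241),(286,241)],.026); print('block',b.round(4),b.mean(0))
r=W([(182,64),(664,75),(632,402),(193,402)],.045); print('rim',r.round(4),r.mean(0)); 
for i in range(4): d=r[(i+1)%4]-r[i]; print(np.linalg.norm(d),np.degrees(np.arctan2(d[1],d[0])))
o=get_obs(); T=R.from_euler('xyz',[180,0,-72.2],degrees=True)
for v,zz in((592,.009),(518,-.027)):
    e=p2w(s,[c(259 if v==592 else 272,v),c(419 if v==592 else 407,v)],o['tool_pos'][2]+zz); print('relay edge toolframe',T.inv().apply(e-o['tool_pos']).round(4))
```

```text
[[181,181,182,182,182,183,183,183,183,181,182,181,175,176,174,175,175,175,177,178,179,178,177,176,176,175,170,171,173,173,173,172,170,169,170,170,170,172,171,171,170,168],
[229,229,231,231,231,231,231,231,231,231,231,230,218,218,219,218,218,219,222,222,222,222,221,221,221,215,205,204,206,205,205,205,206,205,205,205,205,206,206,206,205,198],
[239,239,238,230,227,230,230,230,229,230,229,230,229,229,229,229,229,229,229,234,234,234,234,233,233,234,234,234,234,234,233,234,234,234,236,239,239,240,239,240,240,240],
[239,239,234,120,83,128,133,131,125,126,126,125,125,120,119,119,119,120,134,173,173,173,173,172,174,174,174,173,173,174,174,174,175,174,194,224,225,228,237,240,240,240],
[242,241,235,44,50,89,139,131,90,44,44,46,46,44,44,45,45,44,44,44,44,45,46,44,46,45,44,43,41,40,40,53,83,97,89,65,41,131,225,240,240,240],
[242,242,234,46,82,172,214,210,174,74,44,44,44,45,46,45,44,45,45,45,44,44,44,44,44,45,44,44,45,45,50,104,173,189,181,139,67,134,227,242,242,242],
[243,242,235,53,116,211,211,211,202,130,45,45,44,45,44,45,45,44,46,44,44,45,44,44,45,44,45,44,44,45,66,150,213,213,213,190,107,133,
[... 4359 characters left out ...]
,162,162,162,162,161,161,161,162,163,164,164,163,162,162,163,163,164,163,163,165,164,163]]
hole [[0.5701 0.0629]
 [0.5495 0.0563]
 [0.5436 0.0716]
 [0.5645 0.0783]] [0.55691665 0.06727171]
block [[0.5816 0.0568]
 [0.5437 0.0446]
 [0.5316 0.0779]
 [0.5714 0.0907]] [0.55705925 0.06748784]
rim [[ 0.6267  0.0371]
 [ 0.4551 -0.0148]
 [ 0.416   0.1072]
 [ 0.5885  0.1625]] [0.52157397 0.07298814]
0.17929204244186103 -163.14506695680265
0.1281214518390697 107.74720946735839
0.18113533863199738 17.780445373002635
0.13103182836439445 -73.06832224369494
relay edge toolframe [[ 0.0072 -0.0157 -0.009 ]
 [ 0.0072  0.0112 -0.009 ]]
relay edge toolframe [[ 0.0039 -0.0161  0.027 ]
 [ 0.0039  0.0119  0.027 ]]
```

Run:
```python
from h import *
import pickle
s=pickle.load(open('w4.pkl','rb')); st()
e=p2w(s,[(262.2,257),(262.2,232.3)],.2585); print(e, e-s['position'])
f=s['frame'].mean(2).astype(int); print(f[225:265,262]); print(f[245,225:300]); print(f[245,225:300].shape)
```

```text
7.87 [0.538  0.1175 0.2494] [ 1.7994e+02 -1.0000e-02 -7.2430e+01] F [ 0.5 -0.4 -0.2] M [ 0.04 -0.04  0.04] op 0.0278 gf 30.0
[[0.5426166  0.11130829 0.2585    ]
 [0.54678872 0.09830059 0.2585    ]] [[-0.02294941  0.07141684 -0.13027611]
 [-0.01877729  0.05840914 -0.13027611]]
[130 131 128  53  21  21  20  38 160 172 173 172 172 173 173 173 174 175
 174 175 174 174 175 175 176 176 176 177 176 176 175 174 213 240 242 245
 246 246 246 246]
[149 150 142 129 115  45  25  25  25  25  25  25  70 166 173 176 176 176
 176 177 176 176 176 176 176 175 176 175 176 176 175 175 175 175 175 175
 174 174 174 174 174 174 174 175 174 174 175 175 174 174 175 174 174 175
 174 174 175 173 174 174 172 170 138  23  25  26  26  25  27  35  81 127
 135 143 147]
(75,)
```

```bash
python3 -c "
from h import *
rows([(.5563,.0646,.15,-72.4),(.5563,.0646,.0735,-72.4)],p=[.538,.1178,.2496],yaw=-72.4,v=3.5)"
```

```text
7 [[1.41,-0.03,2.49,0,0,-0.0],[1.4,-0.04,2.49,0,0,-0.0],[1.41,-0.03,2.49,0,0,-0.0],[1.4,-0.04,2.49,0,0,-0.0],[0.0,0.0,2.55,0,0,-0.0],[0.0,0.0,2.55,0,0,-0.0],[0.0,0.0,2.55,0,0,-0.0]]
end [0.5563 0.0647 0.0735] -72.4
```

Request:
play_rows --pt "1.4 -0.05 2.5 0 0 0" --pt "1.4 -0.05 2.5 0 0 0" --pt "1.4 0 2.5 0 0 0" --pt "1.4 -0.05 2.5 0 0 0" --pt "0 0 2.5 0 0 0" --pt "0 0 2.5 0 0 0" --pt "0 0 2.5 0 0 0" --pt "0 0 0 0 0 0" --pt "0 0 0 0 0 0" --pt "0 0 0 0 0 0"

```text
clock: 8.7
tool_pos: [0.5576, 0.0654, 0.0761]
orientation: [-179.9, -0.0, -72.4]
force: [0.3, -1.3, 0.4]
opening: 0.0279
gripper_force: 30.0
```

Run:
```python
from h import *
import pickle
st()
s=snapshot('wrist'); pickle.dump(s,open('w5.pkl','wb')); st()
cv2.imwrite('pics/w5.png',cv2.resize(s['frame'][170:290,180:350,::-1],None,fx=4.5,fy=4.5,interpolation=cv2.INTER_NEAREST))
```

```text
8.7 [0.5576 0.0654 0.0761] [-1.7993e+02 -2.0000e-02 -7.2360e+01] F [ 0.3 -1.3  0.4] M [ 0.07 -0.01 -0.03] op 0.0279 gf 30.0
8.75 [0.5579 0.0658 0.0766] [-179.86   -0.    -72.35] F [ 0.9 -0.1 -0.3] M [ 0.05 -0.06  0.  ] op 0.0274 gf 30.0
```

View pics/w5.png

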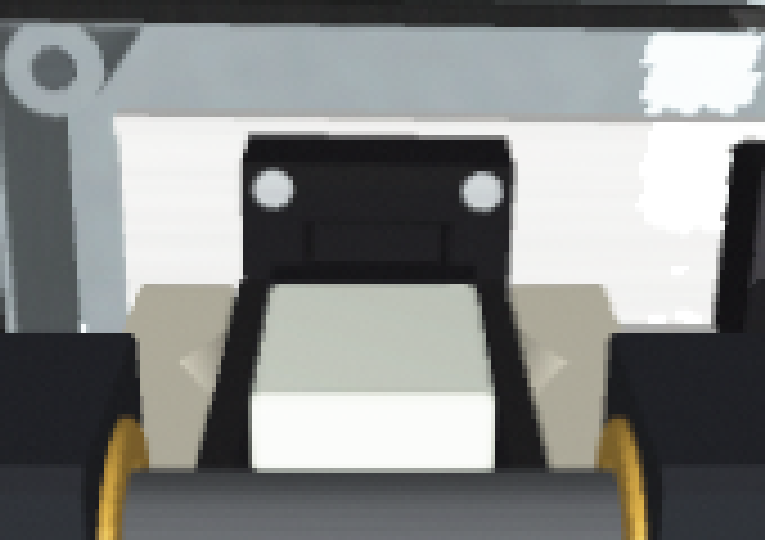

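The crop shows the hole outline with left edge at about 307, right edge at 445 and front edge at row 222. The body's bottom edge is at row 284, so the lateral match is close. I'll compute the fore-aft offset.

Run:
```python
from h import *
import pickle
s=pickle.load(open('w5.pkl','rb'))
g=s['frame'].mean(2).astype(int)
for r in (211,214,217,219,221,223,225,226,227,228,229,230,231,232): print(r,g[r,244:286].tolist())
for c in (262,264): print(c,g[196:236,c].tolist())
```

```text
211 [190, 63, 34, 34, 34, 34, 35, 34, 35, 34, 34, 34, 35, 35, 34, 35, 35, 33, 35, 35, 34, 35, 35, 34, 34, 35, 34, 35, 35, 35, 35, 34, 35, 35, 34, 34, 34, 35, 96, 190, 213, 212]
214 [88, 33, 34, 34, 34, 35, 33, 33, 34, 33, 34, 33, 34, 34, 34, 33, 34, 34, 34, 34, 35, 33, 34, 34, 35, 34, 34, 35, 34, 35, 34, 34, 33, 34, 34, 33, 32, 33, 71, 157, 207, 207]
217 [33, 35, 34, 33, 33, 35, 34, 35, 34, 33, 34, 32, 33, 34, 34, 34, 34, 35, 34, 35, 34, 34, 33, 34, 33, 33, 33, 34, 34, 33, 34, 34, 33, 33, 35, 33, 34, 33, 33, 33, 36, 44]
219 [33, 35, 32, 29, 27, 27, 32, 29, 30, 31, 31, 30, 30, 30, 30, 30, 30, 30, 32, 31, 30, 31, 30, 29, 28, 29, 31, 29, 29, 28, 28, 29, 29, 28, 27, 28, 30, 33, 33, 34, 35, 34]
221 [33, 34, 33, 28, 24, 29, 32, 35, 34, 35, 33, 33, 34, 34, 34, 34, 33, 34, 34, 34, 34, 32, 36, 32, 34, 33, 33, 34, 34, 34, 34, 34, 33, 32, 23, 27, 30, 35, 35, 33, 34, 34]
223 [34, 34, 33, 27, 25, 30, 33, 34, 34, 34, 35, 33, 33, 35, 33, 33, 34, 35, 34, 34, 34, 34, 33, 34, 34, 34, 34, 33, 34, 34, 33, 33, 34, 31, 24, 29, 31, 34, 34, 33, 33, 33]
225 [35, 34, 33, 28, 24, 29, 34, 34, 35, 34, 33, 33, 34
[... 972 characters left out ...]
2, 21, 27]
231 [22, 22, 22, 23, 24, 23, 23, 22, 23, 23, 23, 22, 23, 24, 22, 23, 22, 23, 24, 24, 23, 21, 23, 23, 23, 23, 22, 23, 22, 22, 23, 23, 23, 23, 22, 24, 23, 22, 21, 22, 23, 26]
232 [33, 32, 33, 32, 32, 34, 33, 32, 32, 31, 32, 32, 33, 32, 32, 31, 33, 32, 32, 31, 32, 31, 32, 32, 32, 32, 31, 32, 31, 31, 31, 32, 33, 32, 31, 33, 32, 31, 32, 31, 33, 32]
262 [204, 237, 240, 214, 93, 22, 23, 22, 23, 23, 31, 34, 35, 36, 35, 35, 33, 33, 34, 35, 33, 34, 33, 32, 34, 34, 34, 34, 34, 35, 34, 35, 25, 22, 23, 24, 32, 174, 188, 188]
264 [204, 237, 240, 213, 92, 23, 23, 24, 22, 23, 29, 34, 35, 34, 33, 34, 33, 34, 35, 33, 34, 34, 33, 30, 32, 34, 34, 34, 34, 34, 33, 34, 26, 23, 24, 23, 32, 174, 188, 188]
```

The fit is within about 0.5 mm. I'll apply a small correction and descend in steps with force checks.

Request:
play_rows --pt "-0.04 0.04 0.4 0 0 0" --pt "0 0 0.4 0 0 0" --pt "0 0 0.2 0 0 0" --pt "0 0 0.2 0 0 0" --pt "0 0 0.1 0 0 0" --pt "0 0 0 0 0 0"

```text
clock: 9.25
tool_pos: [0.5562, 0.066, 0.0616]
orientation: [180.0, -0.0, -72.3]
force: [-0.4, 0.3, -0.3]
opening: 0.0282
gripper_force: 30.0
```

```bash
python3 -c "
from h import *
st()"
```

```text
9.25 [0.5562 0.066  0.0616] [179.98  -0.   -72.34] F [-0.4  0.3 -0.3] M [ 0.06 -0.05  0.  ] op 0.0282 gf 30.0
```

Request:
play_rows --pt "0 0 0.25 0 0 0" --pt "0 0 0.25 0 0 0" --pt "0 0 0.2 0 0 0" --pt "0 0 0.2 0 0 0" --pt "0 0 0 0 0 0" --pt "0 0 0 0 0 0"

```text
clock: 9.75
tool_pos: [0.5562, 0.0659, 0.0537]
orientation: [-180.0, -0.0, -72.3]
force: [-4.2, 0.8, 11.0]
opening: 0.028
gripper_force: 30.0
```

Request:
play_rows --pt "0 0 0.15 0 0 0" --pt "0 0 0 0 0 0" --pt "0 0 0 0 0 0"

```text
clock: 10.0
tool_pos: [0.5562, 0.0659, 0.0536]
orientation: [-180.0, -0.0, -72.3]
force: [-9.2, 0.1, 24.4]
opening: 0.0279
gripper_force: 30.0
```

The relay is home: TCP z is 0.0536, equal to the expected 0.014 + 0.0396, with 24 N of push. I'll release and retreat, then plan the cover swing.

Request:
play_rows --pt "0 0 -0.1 0 0 0" --pt "0 0 -0.05 0 0 0" --pt "0 0 0 0 0 0" --pt "0 0 0 0 0 0" --pt "0 0 0 0 0 0" --pt "0 0 0 0 0 0" --grip 4.6

```text
clock: 10.5
tool_pos: [0.5562, 0.0659, 0.0525]
orientation: [180.0, -0.0, -72.4]
force: [-0.2, 0.1, -1.2]
opening: 0.0459
gripper_force: 0.0
```

Request:
play_rows --pt "0 0 -1.5 0 0 0" --pt "0 0 -3 0 0 0" --pt "0 0 -4 0 0 0" --pt "0 0 -4 0 0 0" --pt "0 0 -4 0 0 0" --pt "0 0 -4 0 0 0" --pt "0 0 -1 0 0 0"

```text
clock: 11.08
tool_pos: [0.5588, 0.0663, 0.2751]
orientation: [-179.4, -0.0, -72.3]
force: [1.8, 0.7, 0.6]
opening: 0.0458
gripper_force: 0.0
```

```bash
cat >> h.py <<'E'
BY=17.6; B0=np.array([.5208,.0716,0]); RB=R.from_euler('z',BY,degrees=True)
def box(x,y,z): return B0+RB.apply([x,y,z])
def plan(poses,cur,nd=2):
    """poses [(tip_xyz, alpha_deg)], cur=(tcp,alpha); yaw=BY-90"""
    R0=R.from_euler('xyz',[180,0,BY-90],degrees=True); p,a=np.array(cur[0],float),cur[1]; out=[]
    for tip,al in poses:
        Ra=R0*R.from_euler('y',a,degrees=True); Rn=R0*R.from_euler('y',al,degrees=True)
        g=np.array(tip)-Rn.apply([0,0,.019]); s=np.round(Ra.inv().apply(g-p)*100,nd); da=round(al-a,1)
        out.append([float(v) for v in s]+[0,da,0]); p=p+Ra.apply(s/100); a+=da
    print(len(out),str(out).replace(' ','')); print('end',p.round(4),a)
def tip(th,al,s=.118,over=.002,gap=0):
    c=.0095*abs(np.sin(th-np.radians(al)))-over+gap
    u=-s*np.cos(th)+(.038+c)*np.sin(th); z=s*np.sin(th)+(.038+c)*np.cos(th); return box(0,.069+u,.045+z)
E
python3 - <<'E'
from h import *
st()
s=snapshot('wrist'); cv2.imwrite('pics/w6.png',cv2.resize(s['frame'][60:260,150:400,::-1],None,fx=3,fy=3))
for c in('scene','top'):
  snapshot(c); print(c,[(n,[(np.round(d['position'],4).tolist(),round(d['score'],2)) for d in spot_point(c,n)[:1]]) for n in('cover_edge','cover_hole')])
for n in('pin','bolt','holder'): print(n,[(np.round(d['position'],4).tolist(),round(d['score'],2)) for d in spot_point('top',n)[:1]])
E
```

```text
11.08 [0.5588 0.0663 0.2751] [-1.7945e+02 -4.0000e-02 -7.2310e+01] F [1.8 0.7 0.6] M [ 0.14 -0.3  -0.  ] op 0.0458 gf 0.0
scene [('cover_edge', [([0.4702, 0.2366, 0.1424], 0.78)]), ('cover_hole', [([0.4746, 0.2223, 0.1823], 0.74)])]
top [('cover_edge', [([0.4724, 0.2318, 0.1417], 0.73)]), ('cover_hole', [([0.474, 0.224, 0.1828], 0.61)])]
pin [([0.5879, -0.1954, 0.009], 0.44)]
bolt [([0.5749, -0.2593, 0.0246], 0.38)]
holder [([0.5776, -0.2186, 0.0008], 0.96)]
```

View pics/w6.png

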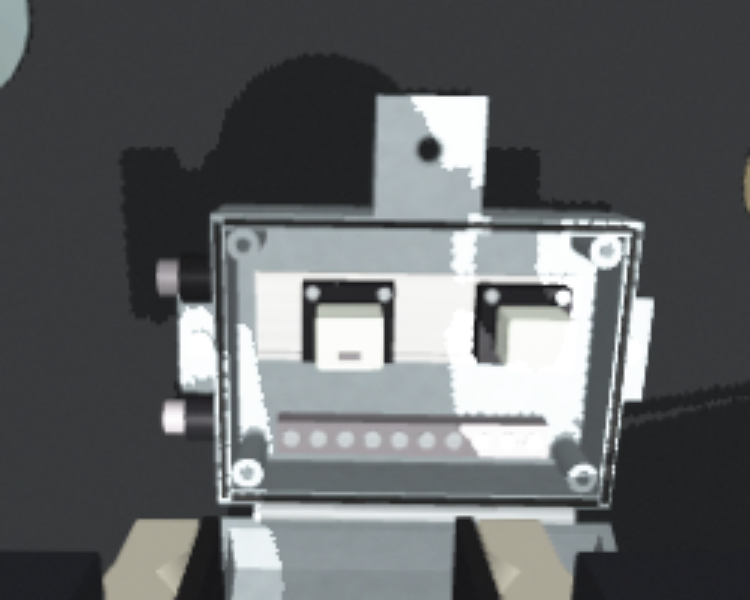

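The relay is seated square in its socket at crop (349,325). The lug hole is at crop (428,149). Next is the swing of the cover.

Run:
```python
from h import *
q=np.array([[(428.5)/3-.5+150,149.5/3-.5+60]])
o=get_obs(); n=9
A=o['tool_pos']; W=box(0,.069+.170,.285)
poses=[]
for i in range(1,9):
    f=i/8; p=A+(W-A)*f; al=45*max(0,(i-1)/7)
    Rn=R.from_euler('xyz',[180,0,BY-90],degrees=True)*R.from_euler('y',al,degrees=True)
    poses.append((p+Rn.apply([0,0,.019]),al))
t0=tip(2.1,45,gap=.022)
last=poses[-1][0]; mid=box(0,.069+.150,.19)
for i in (1,2): poses.append((last+(mid-last)*i/2,45))
for i in (1,2): poses.append((mid+(t0-mid)*i/2,45))
print([p[0].round(3).tolist() for p in poses][-5:])
plan(poses,(A,0))
```

```text
[[0.453, 0.287, 0.272], [0.454, 0.283, 0.231], [0.455, 0.28, 0.19], [0.459, 0.265, 0.151], [0.464, 0.249, 0.113]]
12 [[-3.19,0.4,-0.23,0,0,0],[-3.19,0.4,-0.22,0,6.4,0],[-3.14,0.39,-0.59,0,6.5,0],[-3.06,0.4,-0.93,0,6.4,0],[-2.94,0.4,-1.27,0,6.4,0],[-2.77,0.4,-1.59,0,6.4,0],[-2.58,0.39,-1.88,0,6.5,0],[-2.35,0.4,-2.17,0,6.4,0],[-2.65,0.0,3.11,0,0.0,0],[-2.66,0.0,3.12,0,0.0,0],[-1.57,0.0,3.87,0,0.0,0],[-1.58,0.0,3.87,0,0.0,0]]
end [0.4603 0.2622 0.1264] 45.0
```

Request:
play_rows --pt "-3.2 0.4 -0.25 0 0 0" --pt "-3.2 0.4 -0.2 0 6.4 0" --pt "-3.15 0.4 -0.6 0 6.5 0" --pt "-3.05 0.4 -0.95 0 6.4 0" --pt "-2.95 0.4 -1.25 0 6.4 0" --pt "-2.75 0.4 -1.6 0 6.4 0" --pt "-2.6 0.4 -1.9 0 6.5 0" --pt "-2.35 0.4 -2.15 0 6.4 0" --pt "-2.65 0 3.1 0 0 0" --pt "-2.65 0 3.1 0 0 0" --pt "0 0 0 0 0 0" --pt "0 0 0 0 0 0" --grip 0

```text
clock: 12.58
tool_pos: [0.4501, 0.2929, 0.2042]
orientation: [179.7, -45.3, -72.1]
force: [1.0, -0.5, 1.3]
opening: 0.0006
gripper_force: 0.0
```

Run:
```python
from h import *
o=get_obs(); st()
d=R.from_euler('xyz',o['orientation'],degrees=True); print('tip',o['tool_pos']+d.apply([0,0,.019]))
al=45; cur=o['tool_pos']
ths=np.r_[2.1:0.03:22j]
P=[(tip(2.1,45,gap=.03),45),(tip(2.1,45,gap=.006),45)]
for th in ths[1:]: P.append((tip(th,min(45,np.degrees(th))),round(min(45,np.degrees(th)),1)))
plan(P,(cur,45))
```

```text
12.58 [0.4501 0.2929 0.2042] [179.74 -45.26 -72.14] F [ 1.  -0.5  1.3] M [ 2.23  0.61 -0.01] op 0.0006 gf 0.0
tip [0.45413143 0.28001643 0.19083755]
23 [[-3.99,-0.05,7.59,0,0,0],[2.32,-0.0,0.6,0,0,0],[1.85,-0.0,0.09,0,0,0],[1.27,-0.0,0.07,0,0,0],[1.27,-0.0,0.2,0,0,0],[1.25,-0.0,0.33,0,0,0],[1.21,-0.0,0.46,0,0,0],[1.16,-0.0,0.59,0,0,0],[1.09,-0.0,0.7,0,0,0],[1.02,-0.0,0.83,0,0,0],[0.92,-0.0,0.92,0,0,0],[0.83,-0.0,1.02,0,0,0],[0.71,-0.0,1.1,0,0,0],[0.59,-0.0,1.16,0,0,0],[0.46,-0.0,1.23,0,0,0],[0.46,-0.0,1.2,0,np.float64(-3.7),0],[0.49,-0.0,1.19,0,np.float64(-5.7),0],[0.48,-0.0,1.19,0,np.float64(-5.6),0],[0.48,-0.0,1.18,0,np.float64(-5.7),0],[0.49,-0.0,1.19,0,np.float64(-5.6),0],[0.48,-0.0,1.19,0,np.float64(-5.7),0],[0.48,-0.0,1.19,0,np.float64(-5.6),0],[0.49,-0.0,1.18,0,np.float64(-5.7),0]]
end [0.5351 0.0265 0.1036] 1.6999999999999966
```

Request:
play_rows --pt "-2.0 0 3.8 0 0 0" --pt "-2.0 0 3.8 0 0 0" --pt "1.2 0 0.3 0 0 0" --pt "1.1 0 0.3 0 0 0" --pt "1.85 0 0.1 0 0 0" --pt "1.27 0 0.07 0 0 0" --pt "1.27 0 0.2 0 0 0" --pt "1.25 0 0.33 0 0 0"

```text
clock: 13.25
tool_pos: [0.4786, 0.2083, 0.1752]
orientation: [-179.7, -44.8, -72.5]
force: [-0.1, 2.4, -1.7]
opening: 0.0003
gripper_force: 1.6
```

Run:
```python
from h import *
st(); s=save('scene','s2.png'); snapshot('top')
for c in('scene','top'): print([(n,[(np.round(d['position'],4).tolist(),round(d['score'],2)) for d in spot_point(c,n)[:1]]) for n in('cover_edge','cover_hole')])
st()
cv2.imwrite('pics/s2c.png',cv2.resize(s['frame'][60:260,150:400,::-1],None,fx=3,fy=3))
```

```text
13.25 [0.4786 0.2083 0.1752] [-179.67  -44.77  -72.55] F [-0.1  2.4 -1.7] M [3.64 0.88 0.23] op 0.0003 gf 1.6
[('cover_edge', [([0.4861, 0.1941, 0.172], 0.98)]), ('cover_hole', [])]
[('cover_edge', [([0.4868, 0.1865, 0.1703], 0.74)]), ('cover_hole', [([0.4912, 0.1662, 0.203], 0.84)])]
13.55 [0.4775 0.2077 0.1725] [179.99 -45.05 -72.34] F [ 0.7 -0.3  0.3] M [2.31 0.69 0.02] op 0.0009 gf 0.0
```

View pics/s2c.png

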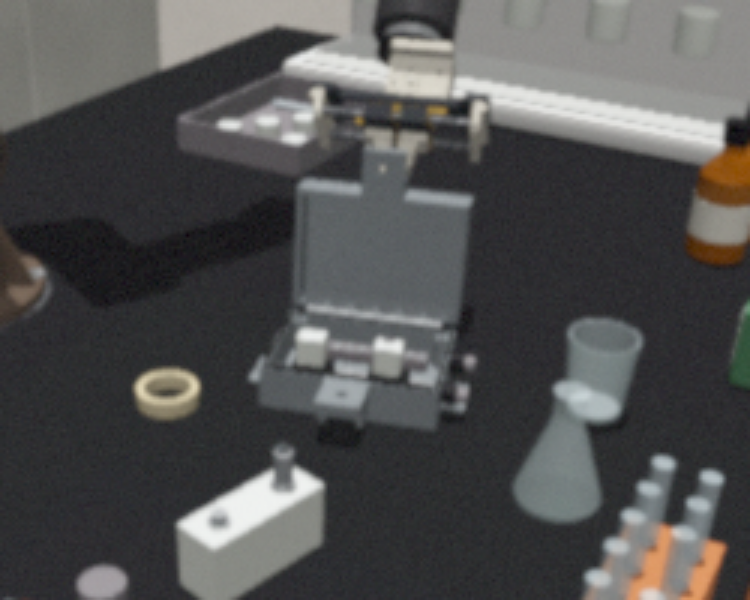

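The cover is swinging up cleanly in front of the fingers. I'll continue the arc.

Request:
play_rows --pt "1.2 0 0.46 0 0 0" --pt "1.16 0 0.6 0 0 0" --pt "1.1 0 0.7 0 0 0" --pt "1.0 0 0.83 0 0 0" --pt "0.92 0 0.92 0 0 0" --pt "0.83 0 1.02 0 0 0" --pt "0.71 0 1.1 0 0 0" --pt "0.6 0 1.16 0 0 0" --pt "0.46 0 1.23 0 0 0"

```text
clock: 14.3
tool_pos: [0.5121, 0.0982, 0.1719]
orientation: [180.0, -45.0, -72.4]
force: [-0.6, 1.6, 0.8]
opening: 0.0002
gripper_force: 0.8
```

Run:
```python
from h import *
st(); s=snapshot('scene'); snapshot('top')
for c in('scene','top'): print([(n,[(np.round(d['position'],4).tolist(),round(d['score'],2)) for d in spot_point(c,n)[:1]]) for n in('cover_edge','cover_hole')])
st()
o=get_obs(); 
P=[(tip(th,round(min(45,np.degrees(th)),1)),round(min(45,np.degrees(th)),1)) for th in np.r_[2.1:0.03:22j][13:]]
plan(P,(o['tool_pos'],45))
```

```text
14.3 [0.5121 0.0982 0.1719] [179.99 -45.03 -72.38] F [-0.6  1.6  0.8] M [ 2.46  0.88 -0.16] op 0.0002 gf 0.8
[('cover_edge', [([0.5204, 0.0813, 0.1628], 0.69)]), ('cover_hole', [([0.5278, 0.0401, 0.1667], 0.73)])]
[('cover_edge', [([0.5229, 0.0709, 0.1648], 0.64)]), ('cover_hole', [([0.5284, 0.0416, 0.1671], 0.92)])]
14.6 [0.5121 0.1001 0.172 ] [-179.99  -45.01  -72.36] F [ 0.6 -0.1 -0.1] M [ 2.33  0.64 -0.01] op 0.0004 gf 0.0
9 [[-0.08,0.03,0.29,0,0,0],[0.46,-0.0,1.2,0,np.float64(-3.7),0],[0.48,-0.0,1.19,0,np.float64(-5.7),0],[0.49,-0.0,1.19,0,np.float64(-5.6),0],[0.48,-0.0,1.19,0,np.float64(-5.7),0],[0.48,-0.0,1.18,0,np.float64(-5.6),0],[0.49,-0.0,1.19,0,np.float64(-5.7),0],[0.48,-0.0,1.19,0,np.float64(-5.6),0],[0.49,-0.0,1.19,0,np.float64(-5.7),0]]
end [0.5351 0.0265 0.1035] 1.6999999999999966
```

Request:
play_rows --pt "0 0 0.3 0 0 0" --pt "0.46 0 1.2 0 -3.7 0" --pt "0.48 0 1.2 0 -5.7 0" --pt "0.48 0 1.2 0 -5.6 0" --pt "0.48 0 1.2 0 -5.7 0" --pt "0.48 0 1.2 0 -5.6 0" --pt "0.48 0 1.2 0 -5.7 0" --pt "0.48 0 1.2 0 -5.6 0" --pt "0.48 0 1.0 0 -5.7 0" --pt "0 0 0 0 -1.7 0" --pt "0 0 0 0 0 0"

```text
clock: 15.52
tool_pos: [0.5365, 0.025, 0.1052]
orientation: [-179.9, 0.1, -72.5]
force: [0.5, 0.6, -0.8]
opening: 0.0003
gripper_force: 0.0
```

```bash
python3 -c "
from h import *
st()"
```

```text
15.52 [0.5365 0.025  0.1052] [-1.7995e+02  1.1000e-01 -7.2540e+01] F [ 0.5  0.6 -0.8] M [ 0.02 -0.14 -0.01] op 0.0003 gf 0.0
```

Request:
play_rows --pt "0 0 0.1 0 0 0" --pt "0 0 0.1 0 0 0" --pt "0 0 0.1 0 0 0" --pt "0 0 0 0 0 0"

```text
clock: 15.85
tool_pos: [0.536, 0.026, 0.1032]
orientation: [-179.9, -0.2, -72.2]
force: [1.7, -3.6, 7.2]
opening: 0.0001
gripper_force: 3.6
```

Request:
play_rows --pt "0 0 0.05 0 0 0" --pt "0 0 0.05 0 0 0" --pt "0 0 0 0 0 0"

```text
clock: 16.1
tool_pos: [0.5361, 0.0259, 0.1027]
orientation: [-179.9, -0.2, -72.2]
force: [0.2, -7.0, 10.6]
opening: 0.0004
gripper_force: 5.4
```

The cover is shut and pressed. I'll lift off and go to view the pin.

```bash
python3 -c "
from h import *
rows([(.536,.026,.19,-72.4),(.573,-.142,.23,-72.4)],v=4.0,yaw=-72.4)"
```

```text
8 [[-0.0,0.0,-2.91,0,0,-0.0],[-0.0,0.0,-2.91,0,0,-0.0],[-0.01,0.01,-2.91,0,0,-0.0],[3.43,0.31,-0.8,0,0,-0.0],[3.43,0.31,-0.8,0,0,-0.0],[3.43,0.31,-0.8,0,0,-0.0],[3.42,0.31,-0.8,0,0,-0.0],[3.43,0.31,-0.8,0,0,-0.0]]
end [ 0.573 -0.142  0.23 ] -72.4
```

Request:
play_rows --pt "0 0 -2.0 0 0 0" --pt "0 0 -3.4 0 0 0" --pt "0 0 -3.4 0 0 0" --pt "3.4 0.3 -0.8 0 0 0" --pt "3.4 0.3 -0.8 0 0 0" --pt "3.4 0.3 -0.8 0 0 0" --pt "3.4 0.3 -0.8 0 0 0" --pt "3.4 0.3 -0.8 0 0 0" --pt "0 0 0 0 0 0" --pt "0 0 0 0 0 0" --pt "0 0 0 0 0 0" --grip 5.0

```text
clock: 17.02
tool_pos: [0.5721, -0.1397, 0.2286]
orientation: [179.9, -0.0, -72.3]
force: [-0.6, -0.4, -0.4]
opening: 0.0498
gripper_force: 0.0
```

Run:
```python
from h import *
import pickle
st(); s=save('wrist','w7.png'); pickle.dump(s,open('w7.pkl','wb')); st()
for n in('pin','bolt','holder'): print(n,[(np.round(d['position'],4).tolist(),round(d['score'],2)) for d in spot_point('wrist',n)[:1]])
for n in('pin',): print(n,[(np.round(d['position'],4).tolist(),round(d['score'],2)) for d in spot_in('wrist',n)[:1]])
print(w2p(s,[[.588,-.193,z] for z in(.062,.067,.097,.101)]).round(1))
g=s['frame']; x0,y0=np.maximum(w2p(s,[[.588,-.193,.09]])[0].astype(int)-60,0)
cv2.imwrite('pics/w7c.png',cv2.resize(g[y0:y0+120,x0:x0+120,::-1],None,fx=5,fy=5,interpolation=cv2.INTER_NEAREST)); print(x0,y0)
```

```text
17.02 [ 0.5721 -0.1397  0.2286] [ 1.7992e+02 -3.0000e-02 -7.2320e+01] F [-0.6 -0.4 -0.4] M [ 0.11 -0.01  0.  ] op 0.0498 gf 0.0
17.07 [ 0.5721 -0.1394  0.2286] [ 1.7992e+02 -2.0000e-02 -7.2280e+01] F [-0.3  0.3 -0.5] M [ 0.05 -0.05  0.01] op 0.05 gf 0.0
pin [([0.5941, -0.1856, 0.0108], 0.55)]
bolt [([0.5754, -0.2562, 0.0211], 0.88)]
holder [([0.5805, -0.2211, 0.0008], 0.97)]
pin [([0.5932, -0.1896, 0.0971], 0.57)]
[[263.9 130.4]
 [264.  130.9]
 [264.2 134.1]
 [264.2 134.6]]
204 73
```

View pics/w7c.png

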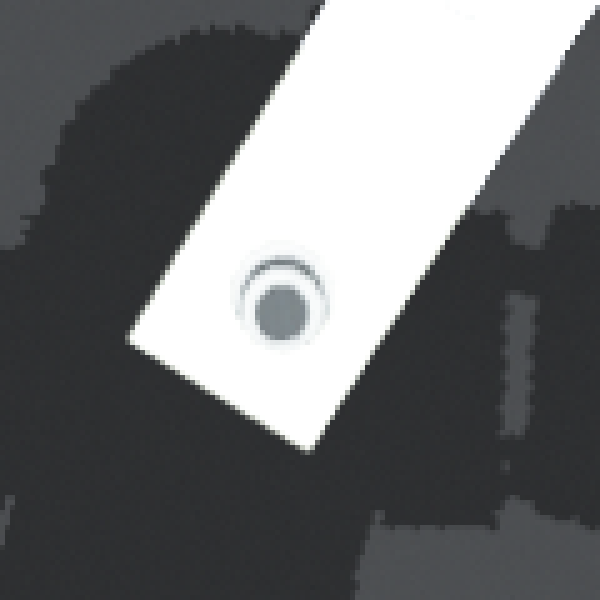

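The pin's button is at (259.8,135.2) in the wrist image, with the 16 mm grip ring around it.

Run:
```python
from h import *
import pickle
s=pickle.load(open('w7.pkl','rb'))
ty=np.array([np.sin(np.radians(-72.4)),-np.cos(np.radians(-72.4))])
p=p2w(s,[(259.8,135.2)],.101)[0,:2]; q=p+.0011*ty; print(p,q)
# holder corner check: corner crop(130,340),(310,452)
c=p2w(s,[(204+26-.4,73+68-.4),(204+62-.4,73+90.4-.4)],.062)[:,:2]; print(c,np.linalg.norm(c[0]-c[1]),c.mean(0))
rows([(q[0],q[1],.13,-72.4),(q[0],q[1],.0885,-72.4)],yaw=-72.4,v=3.5)
```

```text
[ 0.59164111 -0.19131333] [ 0.5905926  -0.19164594]
[[ 0.61874717 -0.17234769]
 [ 0.57592973 -0.1611275 ]] 0.04426313820560251 [ 0.59733845 -0.1667376 ]
6 [[1.38,-0.04,2.48,0,0,-0.0],[1.38,-0.03,2.47,0,0,-0.0],[1.38,-0.04,2.48,0,0,-0.0],[1.39,-0.03,2.47,0,0,-0.0],[-0.0,-0.0,2.08,0,0,-0.0],[-0.0,-0.0,2.07,0,0,-0.0]]
end [ 0.5906 -0.1917  0.0885] -72.4
```

Request:
play_rows --pt "1.38 -0.05 2.5 0 0 0" --pt "1.38 -0.03 2.5 0 0 0" --pt "1.38 -0.03 2.5 0 0 0" --pt "1.38 -0.03 2.5 0 0 0" --pt "0 0 2.0 0 0 0" --pt "0 0 2.0 0 0 0" --pt "0 0 0 0 0 0"

```text
clock: 17.85
tool_pos: [0.588, -0.192, 0.0848]
orientation: [179.6, 0.2, -72.4]
force: [-0.7, -0.4, -0.5]
opening: 0.0495
gripper_force: 0.0
```

Request:
play_rows --pt "0 0 0 0 0 0" --pt "0 0 0 0 0 0" --pt "0 0 0 0 0 0" --pt "0 0 0 0 0 0" --pt "0 0 0 0 0 0" --pt "0 0 0 0 0 0" --pt "0 0 0 0 0 0" --grip 0

```text
clock: 18.43
tool_pos: [0.5911, -0.1926, 0.09]
orientation: [-179.9, -0.0, -72.3]
force: [-1.5, 1.8, 5.4]
opening: 0.0151
gripper_force: 30.0
```

```bash
python3 -c "
from h import *
st()"
```

```text
18.43 [ 0.5911 -0.1926  0.09  ] [-1.7994e+02 -3.0000e-02 -7.2340e+01] F [-1.5  1.8  5.4] M [ 0.54  0.33 -0.05] op 0.0151 gf 30.0
```

```bash
python3 -c "
from h import *
rows([(.5906,-.192,.18,-72.4),(.5335,.0316,.23,-72.4)],yaw=-72.4,v=3.8)"
```

```text
10 [[-0.02,0.01,-3.0,0,0,-0.0],[-0.03,0.01,-3.0,0,0,-0.0],[-0.02,0.01,-3.0,0,0,-0.0],[-3.29,-0.19,-0.71,0,0,-0.0],[-3.29,-0.19,-0.71,0,0,-0.0],[-3.29,-0.19,-0.72,0,0,-0.0],[-3.29,-0.19,-0.71,0,0,-0.0],[-3.29,-0.19,-0.72,0,0,-0.0],[-3.3,-0.19,-0.71,0,0,-0.0],[-3.29,-0.18,-0.72,0,0,-0.0]]
end [0.5335 0.0315 0.23  ] -72.4
```

Request:
play_rows --pt "0 0 -2.0 0 0 0" --pt "0 0 -3.5 0 0 0" --pt "0 0 -3.5 0 0 0" --pt "-3.3 -0.2 -0.7 0 0 0" --pt "-3.3 -0.2 -0.7 0 0 0" --pt "-3.3 -0.2 -0.7 0 0 0" --pt "-3.3 -0.2 -0.7 0 0 0" --pt "-3.3 -0.2 -0.7 0 0 0" --pt "-3.3 -0.2 -0.7 0 0 0" --pt "-3.3 -0.2 -0.7 0 0 0" --pt "0 0 0 0 0 0" --pt "0 0 0 0 0 0" --pt "0 0 0 0 0 0" --pt "0 0 0 0 0 0"

```text
clock: 19.6
tool_pos: [0.5339, 0.031, 0.2277]
orientation: [180.0, -0.0, -72.4]
force: [0.2, -0.4, -1.0]
opening: 0.0153
gripper_force: 30.0
```

Run:
```python
from h import *
import pickle
st(); s=save('wrist','w8.png'); pickle.dump(s,open('w8.pkl','wb')); st(); print(s['position'])
for n in('cover_hole','base_hole','cover_edge','pin'): print(n,[(np.round(d['position'],4).tolist(),round(d['score'],2)) for d in spot_point('wrist',n)[:2]])
u,v=w2p(s,[[.5486,-.0161,.059]])[0]+0; print(u,v)
g=s['frame'].mean(2).astype(int); u,v=int(u),int(v); print(g[v-12:v+13,u-12:u+16])
o=get_obs(); print('pin tip px',w2p(s,[o['tool_pos']+[0,0,-.077],o['tool_pos']+[0,0,-.027]]))
for r in (205,209,212,215,220,225,230,235,240): print(r,g[r,245:285].tolist())
```

```text
19.6 [0.5339 0.031  0.2277] [179.95  -0.   -72.39] F [ 0.2 -0.4 -1. ] M [ 0.06 -0.04 -0.02] op 0.0153 gf 30.0
19.65 [0.5339 0.0308 0.2277] [179.95  -0.   -72.42] F [-0.3  0.2 -1. ] M [ 0.08 -0.07 -0.02] op 0.0153 gf 30.0
[ 0.56059842 -0.04968538  0.36693204]
cover_hole [([0.5516, -0.0072, 0.0635], 0.81)]
base_hole [([0.549, -0.0116, 0.0488], 0.7)]
cover_edge [([0.5405, 0.0125, 0.0863], 0.89)]
pin [([0.5354, 0.0374, 0.151], 0.68)]
263.1895248183735 136.2366540240235
[[209 209 209 208 208 210 210 210 210 211 211 212 212 210 210 208 208 208
  209 210 211 210 212 212 212 213 212 211]
 [207 207 208 208 208 210 210 211 211 210 211 211 210 210 209 209 208 208
  210 211 211 211 213 212 213 214 213 212]
 [207 207 208 209 209 209 210 210 210 210 209 209 209 208 208 209 209 209
  209 210 211 211 212 213 213 212 212 212]
 [209 208 208 208 209 210 210 209 209 209 208 208 208 208 208 207 208 209
  209 209 212 211 211 212 212 212 213 212]
 [209 208 209 209 210 210 211 210 208 209 207 207 206 207 208 209 209 210
  210 211 210 211 211 212 212 212 212 211]
 [209 208 207 208 209 210 211 210 209 208 207
[... 3478 characters left out ...]
8, 157, 156, 157, 158, 154, 176, 238, 253, 253, 253, 253, 253, 253, 253, 253, 253, 253, 253, 253, 253, 253, 253, 253]
230 [253, 253, 253, 253, 253, 253, 253, 253, 251, 233, 212, 173, 166, 169, 168, 167, 166, 166, 165, 166, 166, 166, 165, 165, 176, 212, 243, 253, 253, 253, 253, 253, 253, 253, 253, 253, 253, 253, 253, 253]
235 [36, 36, 36, 35, 99, 205, 230, 242, 241, 242, 242, 241, 241, 241, 240, 240, 240, 239, 239, 239, 238, 238, 238, 238, 238, 239, 238, 238, 235, 225, 171, 35, 35, 37, 35, 37, 75, 152, 191, 196]
240 [35, 36, 35, 35, 133, 240, 241, 234, 178, 152, 152, 137, 116, 88, 84, 92, 99, 94, 96, 95, 91, 92, 93, 113, 143, 156, 159, 195, 239, 239, 219, 33, 37, 36, 36, 35, 36, 76, 157, 196]
```

The pin is held about 1.2 mm behind the TCP. The hole is 50 mm ahead and about 0.4 mm to the side. I'll move above it and descend.

Request:
play_rows --pt "1.7 0.02 0 0 0 0" --pt "1.7 0.02 0 0 0 0" --pt "1.6 0 1.0 0 0 0" --pt "0 0 2.5 0 0 0" --pt "0 0 2.5 0 0 0" --pt "0 0 1.5 0 0 0" --pt "0 0 0.5 0 0 0" --pt "0 0 0 0 0 0" --pt "0 0 0 0 0 0" --pt "0 0 0 0 0 0"

```text
clock: 20.68
tool_pos: [0.5497, -0.016, 0.1494]
orientation: [-179.9, -0.0, -72.3]
force: [-0.0, -0.0, -0.7]
opening: 0.0153
gripper_force: 30.0
```

Run:
```python
from h import *
import pickle
s=save('wrist','w9.png'); pickle.dump(s,open('w9.pkl','wb')); st()
o=get_obs(); print('pin tip px',w2p(s,[o['tool_pos']+[0,0,-.077],[.5486,-.0161,.0594]]))
g=s['frame'].mean(2).astype(int)
for r in range(194,226): print(r,g[r,250:278].tolist())
```

```text
20.73 [ 0.5497 -0.0159  0.1495] [-1.7987e+02 -1.0000e-02 -7.2340e+01] F [-0.1 -0.8 -1. ] M [ 0.03 -0.06  0.04] op 0.0151 gf 30.0
pin tip px [[263.63617462 213.07845123]
 [264.89300557 207.43779552]]
194 [242, 242, 242, 242, 242, 243, 243, 243, 243, 244, 243, 243, 244, 243, 244, 244, 243, 243, 242, 242, 242, 242, 243, 243, 243, 243, 244, 244]
195 [242, 242, 242, 242, 242, 243, 243, 243, 243, 243, 243, 244, 244, 244, 243, 243, 242, 243, 242, 242, 242, 242, 243, 243, 243, 244, 244, 244]
196 [242, 242, 242, 242, 242, 243, 243, 243, 243, 243, 243, 243, 243, 243, 243, 243, 242, 242, 242, 242, 243, 243, 243, 243, 244, 243, 244, 244]
197 [242, 242, 242, 242, 243, 243, 243, 243, 243, 243, 243, 243, 243, 243, 242, 242, 242, 242, 242, 242, 243, 243, 243, 243, 244, 244, 244, 244]
198 [243, 242, 242, 243, 243, 243, 243, 243, 243, 243, 243, 243, 242, 242, 242, 242, 242, 243, 243, 243, 243, 243, 243, 243, 243, 243, 243, 243]
199 [243, 242, 243, 243, 243, 243, 243, 243, 244, 244, 243, 242, 242, 242, 242, 242, 242, 242, 242, 243, 243, 243, 244, 243, 243, 243, 243, 243]
200 [243, 242, 243, 243, 243, 2
[... 3038 characters left out ...]
 241, 242, 240, 229, 206, 210, 211, 210, 208, 209, 210, 210, 206, 207, 230, 243, 243, 243, 242, 243, 243, 243, 244, 243]
222 [241, 241, 241, 241, 241, 242, 240, 229, 205, 209, 211, 211, 208, 209, 211, 211, 207, 209, 231, 243, 243, 243, 242, 243, 243, 243, 244, 244]
223 [242, 241, 242, 242, 242, 242, 241, 230, 206, 209, 210, 210, 208, 208, 210, 211, 207, 209, 231, 243, 243, 243, 243, 243, 243, 243, 244, 244]
224 [242, 242, 242, 242, 242, 242, 241, 231, 206, 209, 211, 210, 209, 208, 210, 211, 207, 209, 231, 243, 243, 243, 243, 243, 243, 243, 244, 244]
225 [243, 243, 243, 243, 242, 242, 239, 223, 206, 209, 211, 210, 208, 209, 210, 210, 206, 209, 231, 243, 243, 243, 243, 243, 243, 243, 244, 243]
```

Request:
play_rows --pt "-0.02 0.13 0.3 0 0 0" --pt "0 0 0.4 0 0 0" --pt "0 0 0.4 0 0 0" --pt "0 0 0.3 0 0 0" --pt "0 0 0.3 0 0 0" --pt "0 0 0 0 0 0"

```text
clock: 21.23
tool_pos: [0.5473, -0.0163, 0.1304]
orientation: [180.0, 0.0, -72.3]
force: [0.0, -0.1, -1.3]
opening: 0.0151
gripper_force: 30.0
```

```bash
python3 -c "
from h import *
st()"
```

```text
21.23 [ 0.5473 -0.0163  0.1304] [179.96   0.   -72.35] F [ 0.  -0.1 -1.3] M [-0.01 -0.16 -0.01] op 0.0151 gf 30.0
```

Request:
play_rows --pt "0 0 0.3 0 0 0" --pt "0 0 0.4 0 0 0" --pt "0 0 0.4 0 0 0" --pt "0 0 0.4 0 0 0" --pt "0 0 0 0 0 0"

```text
clock: 21.65
tool_pos: [0.5473, -0.0163, 0.1152]
orientation: [180.0, 0.0, -72.4]
force: [0.8, -0.1, -1.4]
opening: 0.0152
gripper_force: 30.0
```

```bash
python3 -c "
from h import *
st()"
```

```text
21.65 [ 0.5473 -0.0163  0.1152] [179.96   0.   -72.36] F [ 0.8 -0.1 -1.4] M [ 0.02 -0.33 -0.  ] op 0.0152 gf 30.0
```

Request:
play_rows --pt "0 0 0.4 0 0 0" --pt "0 0 0.5 0 0 0" --pt "0 0 0.5 0 0 0" --pt "0 0 0.5 0 0 0" --pt "0 0 0.4 0 0 0" --pt "0 0 0.2 0 0 0" --pt "0 0 0 0 0 0"

```text
clock: 22.23
tool_pos: [0.5474, -0.0163, 0.0906]
orientation: [180.0, -0.0, -72.3]
force: [0.7, 0.2, -1.6]
opening: 0.015
gripper_force: 30.0
```

Request:
play_rows --pt "0 0 0.2 0 0 0" --pt "0 0 0.15 0 0 0" --pt "0 0 0 0 0 0"

```text
clock: 22.48
tool_pos: [0.5475, -0.0163, 0.0877]
orientation: [-180.0, -0.0, -72.3]
force: [0.2, -0.6, -0.5]
opening: 0.015
gripper_force: 30.0
```

Request:
play_rows --pt "0 0 0.1 0 0 0" --pt "0 0 0.1 0 0 0" --pt "0 0 0 0 0 0"

```text
clock: 22.73
tool_pos: [0.5476, -0.0164, 0.086]
orientation: [-180.0, -0.0, -72.3]
force: [-0.6, -1.2, 3.0]
opening: 0.0149
gripper_force: 30.0
```

Request:
play_rows --pt "0 0 0.1 0 0 0" --pt "0 0 0.1 0 0 0" --pt "0 0 0 0 0 0"

```text
clock: 22.98
tool_pos: [0.5477, -0.0165, 0.0848]
orientation: [-180.0, -0.0, -72.3]
force: [-4.6, -0.2, 12.3]
opening: 0.0149
gripper_force: 30.0
```

Request:
play_rows --pt "0 0 0.1 0 0 0" --pt "0 0 0 0 0 0" --pt "0 0 0 0 0 0"

```text
clock: 23.23
tool_pos: [0.5478, -0.0165, 0.0847]
orientation: [-179.9, -0.0, -72.3]
force: [-6.1, 0.1, 20.3]
opening: 0.0153
gripper_force: 30.0
```

Request:
play_rows --pt "0 0 0.05 0 0 0" --pt "0 0 0 0 0 0" --pt "0 0 0 0 0 0"

```text
clock: 23.48
tool_pos: [0.5478, -0.0165, 0.0846]
orientation: [-179.9, -0.1, -72.3]
force: [-7.8, -0.8, 24.2]
opening: 0.0154
gripper_force: 30.0
```

Run:
```python
from h import *
st(); snapshot('scene'); snapshot('top'); s=snapshot('wrist')
for c in('scene','top','wrist'): print(c,[(n,[(np.round(d['position'],4).tolist(),round(d['score'],2)) for d in spot_point(c,n)[:1]]) for n in('cover_edge','pin','cover_hole')])
st()
```

```text
23.48 [ 0.5478 -0.0165  0.0846] [-1.7993e+02 -5.0000e-02 -7.2300e+01] F [-7.8 -0.8 24.2] M [0.12 3.15 0.03] op 0.0154 gf 30.0
scene [('cover_edge', [([0.538, 0.0158, 0.0817], 0.92)]), ('pin', []), ('cover_hole', [([0.5439, -0.0173, 0.0571], 0.82)])]
top [('cover_edge', [([0.5425, 0.0079, 0.0815], 0.58)]), ('pin', []), ('cover_hole', [])]
wrist [('cover_edge', [([0.5412, 0.0123, 0.0798], 0.76)]), ('pin', []), ('cover_hole', [([0.5502, -0.0083, 0.0569], 0.55)])]
24.08 [ 0.5478 -0.0165  0.0846] [-1.7992e+02 -5.0000e-02 -7.2290e+01] F [-7.9  0.1 22.9] M [0.11 3.11 0.01] op 0.0151 gf 30.0
```

```bash
python3 -c "
from h import *
print(close_job()); st()"
```

```text
the job is handed in; nothing more can be done
None
the job is handed in; nothing more can be done
```

The job is handed in: the relay is plugged home, the cover is shut, and the pin is through both lugs, still gripped and pushed down with about 23 N on its collar at 24 s. I read the finish from force and position, since I had no views left to look at it.

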